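Fetch the middle parts tray from a sloping stack

TASK

Three parts trays are stacked on the sloping wooden stand, and I need the middle one with its paint pot. Lift the top tray off and set it flat on the bare table, then put the middle tray flat on the cork mat, wholly on it and with the pot still standing in it, and last put the top tray back squarely on the bottom tray, slid down until it meets the stand's two upright stops. Set the trays down gently, never drop them, do not shift the bottom tray, and leave the tape measure, the drill battery and the sanding stick where they are.

Things in the scene. Friction and masses are not known exactly. Their poses are not given: they have to be found in the camera images.
- stand: fixed wooden stand, with the stack 210 mm deep, 150 wide, left or right of the middle (mat on the other side). Deck slopes 30 deg, low side to the stand's -x (about the robot's right); trays' z axes lean 30 deg to -x. Two stop posts at the low edge, 16 wide, 100 apart, rise 118 square to the deck; the stacked trays' -x walls rest against them. Origin: centre of the foot; deck centre 30 in +x and 70 above
- top_tray: square open plywood tray, 140 x 140 mm, 44 high, walls and floor 5, 0.15 to 0.31 kg. A bar 10 thick, to pinch midway, crosses its middle along x from floor to 2 below the rim, 60 free either side of it. Origin: centre of underside; z out of the open top, x up the slope. At first on the middle tray, empty. Friction holds it on a tray: it does not slide to the stops by itself
- middle_tray: tray just like the top tray (same size, bar and axes), 0.15 to 0.31 kg, at first between the other two, its rim carrying the top tray; a paint pot stands in it
- bottom_tray: tray just like the top tray, empty, 0.22 kg, loose, lying on the deck within 1 mm of the stops. With the top tray home on it, that tray's origin is 44 mm from this one along this z axis, x and y equal
- paint_pot: small paint pot with white screw lid, 35 mm diameter, 36 high, 0.03 kg, loose, in the middle tray by its -x wall, in the +y half (hidden by the top tray at first). Origin: centre of its underside, z up through the lid
- cork_mat: square cork mat fixed flat on the table, 220 x 220 x 5 mm; origin: centre of its underside, x and y along its sides. The table between mat and stand is bare at the start, at least 210 mm wide from x = 0.44 to 0.66 m: room to set a tray down
- battery: bystander: black drill battery, 60 x 88 x 50 mm, loose, behind the gap between stand and mat; origin: centre of its underside
- tape_measure: bystander: pocket tape measure, 58 x 73 x 34 mm, loose, near the table's front edge; origin: centre of its underside
- sanding_stick: bystander: grey sanding stick, 12 x 118 x 9 mm, long axis y, loose, near the table's front edge; origin: centre of its underside

How it is judged (in metres and radians):
On the way, in this order (a step that is already met when the one before it is completed fails the run):
1. the top tray stands flat on the table, released, clear of the stack (height (world z) of top_tray below 0.015 m and angle between top_tray's own z axis and vertical below 0.06 rad and contact force between the fingers and top_tray below 0.3 N and linear speed of top_tray below 0.02 m/s), for 0.2 s.
2. the middle tray stands flat on the cork mat, released, with the pot standing in it (x of middle_tray in the frame of cork_mat between -0.042 and 0.042 m and y of middle_tray in the frame of cork_mat between -0.042 and 0.042 m and height (world z) of middle_tray below 0.012 m and angle between middle_tray's own z axis and vertical below 0.06 rad and linear speed of middle_tray below 0.02 m/s and contact force between the fingers and middle_tray below 0.3 N and x of paint_pot in the frame of middle_tray between -0.066 and 0.066 m and y of paint_pot in the frame of middle_tray between -0.066 and 0.066 m and z of paint_pot in the frame of middle_tray between -0.002 and 0.02 m and angle between paint_pot's own z axis and vertical below 0.25 rad), for 0.2 s.
At the end, for the whole second after the job is handed in: Middle tray flat on the mat, centre within 42 mm of the mat's along each side, pot standing in it. Top tray on the bottom tray: within 5 mm of flush along the slope (at the stops), 9 mm sideways, 0.09 rad of square. Both released and at rest (all of step 2 and x of top_tray in the frame of bottom_tray between -0.006 and 0.005 m and y of top_tray in the frame of bottom_tray between -0.009 and 0.009 m and z of top_tray in the frame of bottom_tray between 0.041 and 0.047 m and angle between the x axis of top_tray and the x axis of bottom_tray, either way round below 0.09 rad and angle between the z axis of top_tray and the z axis of bottom_tray, either way round below 0.06 rad and linear speed of top_tray below 0.02 m/s and contact force between the fingers and top_tray below 0.3 N); the robot touches nothing.
It fails at once if the bottom tray is shifted by more than 10 mm (distance of bottom_tray from where it was at the start of the episode above 0.01 m).
It fails at once if a bystander (battery, tape measure, sanding stick) is moved by more than 20 mm (distance of any of battery, tape_measure, sanding_stick from where it was at the start of the episode above 0.02 m).
It fails at once if a tray is dropped (falls faster than 0.5 m/s out of the fingers) ((linear speed of top_tray above 0.5 m/s and contact force between the fingers and top_tray below 0.1 N) or (linear speed of middle_tray above 0.5 m/s and contact force between the fingers and middle_tray below 0.1 N)).
It also fails if it takes over 72 s, if anything falls off the work surface, if the arm or the gripper's body presses on something with over 40 N, if the wrist force passes 120 N, or if a joint passes its speed limit or range.

ROBOT

A 6-joint arm with a two-finger parallel gripper is mounted at the origin on a cart in front of the work surface, level with it; the furniture and walls round the work are solid. World frame = base frame: x ahead of the robot, y to its left, z up, the work surface at z = 0. Lengths are in m, angles in degrees, forces in N, time in s.
With the tool pointing down it reaches from about 0.3 to 0.75 m from the base axis. Payload 8.5 kg.
Tool frame: the origin (TCP) lies at the very end of the fingers, on their centre line; the grasp point (between the pads) lies env.pinch_z behind it (env.pinch_z is the distance from the TCP to the grasp point, in m); z points along the fingers, y is the line along which they close (so a half turn about z gives the same grasp; the last joint's range is limited). The gripper opens to 85 mm and grips with 20 to 120 N. Pads are 22 mm wide; open, the fingers measure 114 mm over their backs; the gripper's body (76 mm by 85 mm) begins 54 mm behind the grasp point. The pads swing forward as they close: fully open they stand 13 mm farther back than shut.
Start: joints at [-77.252, 21.807, 74.336, -0, 83.858, -12.336], TCP at [0.233, -0.498, 0.231] pointing down, gripper open.
Joint ranges: [-178.18, 178.18], [-50.72, 133.34], [12.68, 142.11], [-81.47, 261.47], [9.98, 163.14], [-165.26, 165.26]. Speed limits (degrees/s): [136.94, 136.94, 180, 180, 180, 180].

INTERFACE

Orientations are given as a 3x3 rotation matrix whose columns are the frame's x, y, z axes.
In Python, from rig import telemetry, get_image, env gives the robot as it stands. The module is installed in compiled form; this text tells all that it offers.
- The arm moves only by the tool apply_moves, never from a script. Its argument "series" is a list of rows, each a list of 7 numbers: the shift along the tool's x, y, z in mm, then the turn, a rotation vector about the tool's x, y, z in degrees, then the opening, from 0 (shut) to 1 (fully open). A call has 1 to 12 rows; each row shifts and turns the commanded pose from where the row before left it, along the tool's axes as they then stand; what a row does not reach is not made up. A row lasts 1/8 s, in which the tool goes at most 62.5 mm and 10.7 degrees, less where a joint would pass 70% of its speed; a pose out of reach is approached as far as the arm can. A call with a gripper value outside its range is refused whole. The fingers move at their own pace and stop on an object; "grip_force" is the grip in N (left out, the last holds). Time passes only in rows, so rows that do not move let the fingers close. It gives the time, the measured TCP pose, the force, the opening and the grip force at its end, in the units of the state.
- telemetry.observe(): the state, without advancing time (a new reading comes with each control period).
- get_image(name): name is "scene" or "side" or "wrist"; returns a dict with "frame" (420x560x3 uint8, red, green, blue), "z_map" (420x560 float32, m along the optical axis (not along the pixel's ray), 0 where there is no reading), "vertical_fov" (degrees; the focal length in pixels is half the picture's height over the tangent of half this angle, whatever the lens; pixels are square), "cx", "cy" (the principal point, pixels), "eye" and "attitude" of the camera in the world; the wrist camera has in their place "mount" (4x4, takes a point from camera to tool coordinates, whose origin is the TCP and whose axes are the flange's). Camera axes: x right, y up, looking along -z (the intrinsics and any distortion apply to the point x, -y, -z); pixel columns grow to the right and rows downward; lengths in m; the calibration is good to about 2 mm. A picture is of the moment at which its call begins: read the wrist's pose just before it.
- env.close_job(): hands the job in; it is judged then, once.
The state is a dict: "time_s": time; "q": joint angles; "qvel": joint speeds; "joint_efforts": joint torques, N m; "position": TCP position; "tool_rot": TCP orientation; "ft_force": force on the tool from outside, world axes, zero at the start; "wrist_torque": the same for the moment, N m; "grip_width": finger opening in m; "gripper_force": force on a finger pad.
Only numpy, scipy, OpenCV 4.12 (cv2) and the standard library are available. Lean on these libraries where they do the work, as an engineer would, in place of code of your own. Each camera call takes 0.05 s, during which the arm holds its last target. There are 200 camera calls.

## Working session

There is one attempt and no reset: what is moved stays moved. The work goes in short steps, Python scripts to look and compute and a tool call to move; the robot and the scene stay as the last step left them, time stands still between calls to the robot, and variables do not carry over. Pictures are saved under pics/ and viewed, at most 10 in all, crops included, and the job is handed in when it is done.

Besides the shell and the picture viewer there is one more tool, called after ">>>" in YAML: its name, and indented under it one key for each argument. apply_moves: Moves the arm, as the interface text tells. Its arguments: {"type":"object","properties":{"series":{"type":"array"},"grip_force":{"type":"number"}},"required":["series"]}

```bash
mkdir -p pics; cat > h.py <<'E'
import numpy as np, cv2
from rig import telemetry, get_image, env
def cloud(im, st=None):
    z=im["z_map"]; H,W=z.shape
    f=H/2/np.tan(np.radians(im["vertical_fov"])/2)
    v,u=np.mgrid[0:H,0:W]
    p=np.stack([(u-im["cx"])/f*z, -(v-im["cy"])/f*z, -z],-1)
    if "mount" in im:
        M=np.array(im["mount"]); p=p@M[:3,:3].T+M[:3,3]
        return p@np.array(st["tool_rot"]).T+np.array(st["position"])
    A=np.array(im["attitude"]); 
    return p@A.T+np.array(im["eye"])
def save(im,n): cv2.imwrite(f"pics/{n}.png",cv2.cvtColor(im["frame"],cv2.COLOR_RGB2BGR))
E
python3 - <<'E'
from h import *
s=telemetry.observe(); print(s, env.pinch_z)
for n in("scene","side"):
    im=get_image(n); save(im,n); print(n,{k:im[k] for k in im if k not in("frame","z_map")})
    np.save(n+".npy",cloud(im))
E
```

```text
{'time_s': 0.0, 'q': array([-7.72508938e+01,  2.18407800e+01,  7.43844407e+01,  3.45198096e-04,
        8.38567821e+01, -1.23350860e+01]), 'qvel': array([ 0.01685054, -0.04365111,  0.00580804,  0.12282047, -0.01716539,
       -0.14187151]), 'joint_efforts': array([ 2.24148593e-03, -4.48455119e+01, -2.31276673e+01, -6.92760477e-05,
        4.78939895e-03, -4.80018883e-06]), 'position': array([ 0.23311329, -0.49784037,  0.23071558]), 'tool_rot': array([[ 9.05686124e-01,  4.23948758e-01, -3.10001695e-04],
       [ 4.23948756e-01, -9.05685100e-01,  1.39725387e-03],
       [ 3.11600126e-04, -1.39689827e-03, -9.99998976e-01]]), 'ft_force': array([ 0.1564323 , -0.22596315,  0.44820306]), 'wrist_torque': array([ 0.03014351, -0.01075847,  0.01393932]), 'gripper_force': 0.0, 'grip_width': 0.08517349732390049} 0.0187
scene {'vertical_fov': 46.74860177209005, 'cx': 279.6216367500724, 'cy': 206.03166009670105, 'eye': array([-0.13419766,  0.38869897,  0.99841502]), 'attitude': array([[-0.53371855,  0.62529101, -0.5693467 ],
       [-0.84555699, -0.40520615,  0.34762244],
       [-0.0133376 ,  0.66694762,  0.74498522]])}
side {'vertical_fov': 51.5762292646588, 'cx': 281.9923766437511, 'cy': 205.2877208451414, 'eye': array([-0.38460647, -0.42552599,  0.65855982]), 'attitude': array([[ 0.4037249 ,  0.42122711, -0.81214157],
       [-0.91466496,  0.20510318, -0.3483112 ],
       [ 0.0198547 ,  0.88345934,  0.46808694]])}
```

View pics/scene.png

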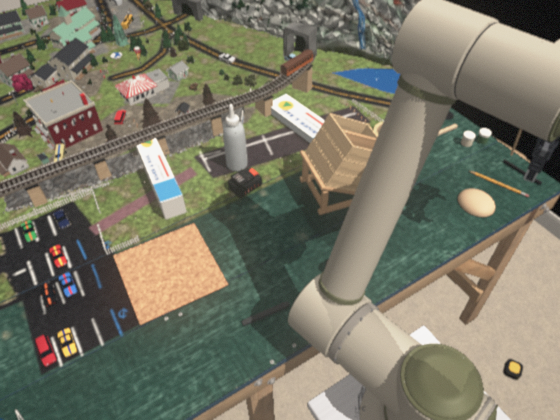

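View pics/side.png

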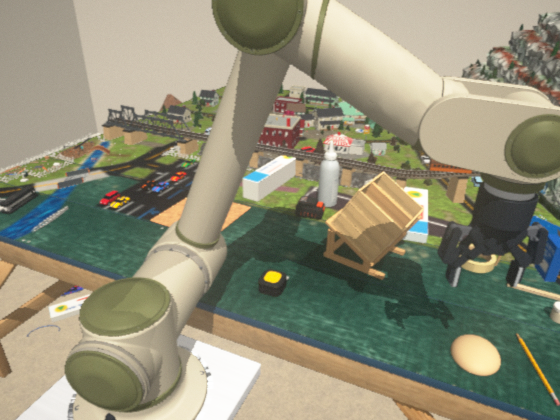

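The scene camera shows the stand and stack around (345,165), the mat at (170,272) and the battery at (245,180). The side camera shows the stack at (375,225), the tape measure at (272,280) and the battery at (310,207). Next I measure the stack and the mat.

```bash
python3 - <<'E'
from h import *
S=np.load("scene.npy");D=np.load("side.npy")
print("mat c",S[272,170],"corners",[S[r,c].round(3) for r,c in((255,118),(229,192),(284,224),(318,137))])
print("stack", S[140,340],D[225,375],"tape",D[280,272],"batt",S[180,245])
c=D[215,375]
P=np.concatenate([S.reshape(-1,3),D.reshape(-1,3)])
m=(np.hypot(P[:,0]-c[0],P[:,1]-c[1])<.17)&(P[:,2]>.015)&(P[:,2]<.35)
P=P[m];print(len(P),c)
# RANSAC planes
rng=np.random.default_rng(0);Q=P.copy()
for k in range(7):
    best=0
    for _ in range(1500):
        a,b,d=Q[rng.choice(len(Q),3,0)]
        n=np.cross(b-a,d-a);l=np.linalg.norm(n)
        if l<1e-5: continue
        n/=l; i=abs((Q-a)@n)<.002
        if i.sum()>best: best=i.sum();bi=i
    q=Q[bi];mu=q.mean(0);n=np.linalg.svd(q-mu,full_matrices=False)[2][2]
    print(best,n.round(3),mu.round(3),q.min(0).round(3),q.max(0).round(3)); Q=Q[~bi]
# mat via colour
im=cv2.imread("pics/scene.png");hsv=cv2.cvtColor(im,cv2.COLOR_BGR2HSV)
mk=cv2.inRange(hsv,(5,60,120),(22,255,255));n_,lab,st,_=cv2.connectedComponentsWithStats(mk)
l=lab[272,170];print(l,st[l]);M=S[lab==l];print(cv2.minAreaRect((M[:,:2]*1000).astype(np.float32)),np.median(M[:,2]))
for n,y0,y1,x0,x1 in(("scene",90,230,270,420),("side",150,290,300,450)):
    cv2.imwrite(f"pics/{n}_crop.png",cv2.resize(cv2.imread(f"pics/{n}.png")[y0:y1,x0:x1],None,fx=4,fy=4,interpolation=2))
E
python3 -c "
import cv2,numpy as np
a=cv2.imread('pics/scene_crop.png');b=cv2.imread('pics/side_crop.png');cv2.imwrite('pics/both.png',cv2.resize(np.hstack([a,b]),(800,373)))"
```

```text
mat c [0.58817166 0.26707883 0.00415566] corners [array([0.705, 0.357, 0.008]), array([0.685, 0.162, 0.001]), array([0.486, 0.171, 0.003]), array([0.513, 0.382, 0.004])]
stack [ 0.57760535 -0.22597373  0.20429235] [ 0.51729203 -0.27858526  0.14177955] tape [ 0.35323744 -0.08806233  0.03187522] batt [ 0.72530231 -0.02581876  0.04849055]
9452 [ 0.51409305 -0.27593264  0.16977088]
3174 [-0.979  0.205 -0.004] [ 0.525 -0.243  0.129] [ 0.504 -0.341  0.015] [ 0.547 -0.148  0.22 ]
1330 [0.173 0.845 0.506] [ 0.598 -0.208  0.166] [ 0.527 -0.254  0.099] [ 0.672 -0.155  0.221]
786 [-0.982  0.188  0.029] [ 0.583 -0.286  0.164] [ 0.567 -0.358  0.017] [ 0.606 -0.16   0.22 ]
789 [-0.981  0.195  0.006] [ 0.65  -0.306  0.167] [ 0.636 -0.371  0.118] [ 0.668 -0.21   0.217]
698 [ 0.979 -0.205 -0.007] [ 0.526 -0.223  0.088] [ 0.502 -0.337  0.015] [ 0.542 -0.149  0.215]
454 [-0.978  0.208 -0.003] [ 0.529 -0.239  0.138] [ 0.507 -0.343  0.015] [ 0.549 -0.15   0.22 ]
291 [-0.983  0.177  0.039] [ 0.579 -0.287  0.158] [ 0.566 -0.353  0.017] [ 0.601 -0.158  0.222]
251 [ 113  223  116  102 6892]
((288.1112060546875, 285.5403137207031), (224.5738067626953, 856.2518920898438), 86.26961517333984) 0.005478425861104419
```

View pics/both.png

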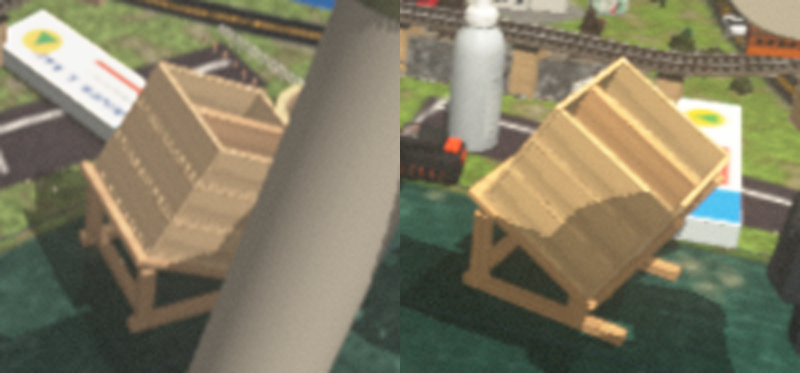

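The zoom shows three stacked trays. The top one is open to the upper left with its bar running along the slope, and the low side faces the robot's right (-y). Now I work out the tray frame, the mat pose and the first move.

```bash
cat >> h.py <<'E'
from scipy.spatial.transform import Rotation as R
xs=np.array([.204,.979,0]);xs/=np.linalg.norm(xs); zs=np.array([0,0,1.]); ys=np.cross(zs,xs)
c3,s3=np.cos(np.pi/6),.5
TX=c3*xs+s3*zs; TZ=c3*zs-s3*xs; TR=np.stack([TX,ys,TZ],1)   # tray on slope
def tool_for(trayR,flip):  # tool z=-tray z ; tool y=+-tray y
    y=trayR[:,1]*(1 if flip else -1); z=-trayR[:,2]; return np.stack([np.cross(y,z),y,z],1)
def delta(Rt,pt):  # rows needed from the present pose
    s=telemetry.observe();R0=np.array(s["tool_rot"]);p0=np.array(s["position"])
    print("now",p0.round(4),"shift mm (tool)",(R0.T@(pt-p0)*1000).round(1),"rotvec deg",R.from_matrix(R0.T@Rt).as_rotvec(degrees=True).round(2),"F",np.round(s["ft_force"],1),"w",round(s["grip_width"],4),"t",s["time_s"])
E
python3 - <<'E'
from h import *
S=np.load("scene.npy");D=np.load("side.npy")
P=np.concatenate([S.reshape(-1,3),D.reshape(-1,3)])
c=np.array([.55,-.25,.15]);m=(np.linalg.norm(P-c,axis=1)<.2)&(P[:,2]>.01);P=P[m]
T=(P-c)@TR
# +y outer face: histogram
f=lambda a,lo,hi:print(np.histogram(a,bins=np.arange(lo,hi,.002)))
z=T[:,2]
iy=T[:,1]>np.percentile(T[:,1],55)
top=np.percentile(z,99.7);print("ztop",top, np.sort(z)[-200::40])
for k in range(3):
    l=(z<top-.044*k-.006)&(z>top-.044*k-.038)
    for ax in(0,1):
        a=T[l,ax];h,e=np.histogram(a,bins=np.arange(-.2,.2,.002));
        j=np.argsort(h)[-4:];print(k,"xy"[ax],[(round(e[i]+.001,3),h[i]) for i in sorted(j)])
M=S.reshape(-1,3);im=get_image("scene");hsv=cv2.cvtColor(im["frame"],cv2.COLOR_RGB2HSV).reshape(-1,3)
mk=(hsv[:,0]>4)&(hsv[:,0]<22)&(hsv[:,1]>70)&(hsv[:,2]>120)&(abs(M[:,2]-.005)<.006)&(M[:,0]>.4)&(M[:,0]<.75)&(M[:,1]>.1)&(M[:,1]<.45)
k=np.zeros((420,560),np.uint8);k[mk.reshape(420,560)]=1;k=cv2.morphologyEx(k,cv2.MORPH_CLOSE,np.ones((5,5)));k=cv2.morphologyEx(k,cv2.MORPH_OPEN,np.ones((5,5)))
n,lab,st,_=cv2.connectedComponentsWithStats(k);l=1+np.argmax(st[1:,4]);q=M[(lab==l).ravel()]
print(cv2.minAreaRect((q[:,:2]*1000).astype(np.float32)))
for fl in(0,1):
    t=tool_for(TR,fl);print(fl,t.round(3));delta(t,c+TZ*.2)
E
```

```text
ztop 0.051412052066479606 [0.04981112 0.05014    0.05035223 0.05066337 0.05119086]
0 x [(np.float64(-0.083), np.int64(63)), (np.float64(0.049), np.int64(63)), (np.float64(0.051), np.int64(192)), (np.float64(0.053), np.int64(187))]
0 y [(np.float64(-0.109), np.int64(361)), (np.float64(-0.039), np.int64(372)), (np.float64(0.025), np.int64(383)), (np.float64(0.027), np.int64(363))]
1 x [(np.float64(0.049), np.int64(63)), (np.float64(0.051), np.int64(194)), (np.float64(0.053), np.int64(149)), (np.float64(0.055), np.int64(39))]
1 y [(np.float64(0.023), np.int64(88)), (np.float64(0.025), np.int64(349)), (np.float64(0.027), np.int64(380)), (np.float64(0.029), np.int64(82))]
2 x [(np.float64(0.049), np.int64(58)), (np.float64(0.051), np.int64(160)), (np.float64(0.053), np.int64(163)), (np.float64(0.055), np.int64(33))]
2 y [(np.float64(0.023), np.int64(108)), (np.float64(0.025), np.int64(390)), (np.float64(0.027), np.int64(316)), (np.float64(0.029), np.int64(52))]
((287.2081298828125, 286.3810729980469), (223.69248962402344, 854.430908203125), 86.23457336425781)
0 [[ 0.177  0.979  0.102]
 [ 0.848 -0.204  0.489]
 [ 0.5   -0.    -0.866]]
now [ 0.2331 -0.4979  0.2308] shift mm (tool) [332.1 -10.3 -92.3] rotvec deg [ 13.85  27.76 -51.9 ] F [-0.2 -0.6 -0.3] w 0.0857 t 0.15
1 [[-0.177 -0.979  0.102]
 [-0.848  0.204  0.489]
 [-0.5    0.    -0.866]]
now [ 0.2331 -0.4979  0.2308] shift mm (tool) [332.1 -10.3 -92.3] rotvec deg [ 33.01 -16.47 123.39] F [-0.2 -0.6 -0.3] w 0.0857 t 0.15
```

```bash
cat >> h.py <<'E'
c0=np.array([.55,-.25,.15]); top0=c0+TR@np.array([-.018,-.044,.0065])
E
python3 - <<'E'
from h import *
S=np.load("scene.npy");M=S.reshape(-1,3);hsv=cv2.cvtColor(cv2.cvtColor(cv2.imread("pics/scene.png"),cv2.COLOR_BGR2RGB),cv2.COLOR_RGB2HSV).reshape(-1,3)
mk=(hsv[:,0]>4)&(hsv[:,0]<22)&(hsv[:,1]>70)&(hsv[:,2]>120)&(abs(M[:,2]-.005)<.006)&(M[:,0]>.4)&(M[:,0]<.75)&(M[:,1]>.1)&(M[:,1]<.45)
k=cv2.morphologyEx(mk.reshape(420,560).astype(np.uint8),cv2.MORPH_OPEN,np.ones((3,3)))
n,lab,st,_=cv2.connectedComponentsWithStats(k);l=1+np.argmax(st[1:,4]);q=M[(lab==l).ravel()]
print(len(q),cv2.minAreaRect((q[:,:2]*1000).astype(np.float32)))
print(top0); delta(tool_for(TR,0),top0+TZ*.2)
E
```

```text
6762 ((597.94140625, 266.05206298828125), (223.2067413330078, 231.1143035888672), 86.08049011230469)
[ 0.58923184 -0.27741807  0.14662917]
now [ 0.2331 -0.4979  0.2308] shift mm (tool) [356.   31.2 -88.9] rotvec deg [ 13.85  27.76 -51.9 ] F [-0.2 -0.6 -0.3] w 0.0857 t 0.15
```

>>> apply_moves:
  series:
    - [0,0,-40,2.31,4.63,-8.65,1]
    - [0,0,-40,2.31,4.63,-8.65,1]
    - [0,0,-40,2.31,4.63,-8.65,1]
    - [0,0,0,2.31,4.63,-8.65,1]
    - [0,0,0,2.31,4.63,-8.65,1]
    - [0,0,0,2.31,4.63,-8.65,1]
    - [0,0,0,0,0,0,1]

```text
time_s: 1.02
position: [0.2276, -0.508, 0.3489]
tool_rot: [[0.178, 0.979, 0.102], [0.847, -0.205, 0.491], [0.501, -0.001, -0.865]]
ft_force: [0.4, -1.4, -0.1]
grip_width: 0.0853
gripper_force: 0.0
```

```bash
python3 - <<'E'
from h import *
delta(tool_for(TR,0),top0+TZ*.2)
E
```

```text
now [ 0.2276 -0.508   0.3489] shift mm (tool) [158.7 306.7 125.1] rotvec deg [-0.   -0.09 -0.1 ] F [ 0.4 -1.4 -0.1] w 0.0853 t 1.025
```

>>> apply_moves:
  series:
    - [26,51,5,0,0,0,1]
    - [26,51,10,0,0,0,1]
    - [26,51,20,0,0,0,0.6]
    - [26,51,20,0,0,0,0.6]
    - [27,51,20,0,0,0,0.6]
    - [27,51,20,0,0,0,0.6]
    - [0,0,0,0,0,0,0.6]
    - [0,0,0,0,0,0,0.6]

```text
time_s: 2.02
position: [0.5646, -0.3892, 0.3477]
tool_rot: [[0.178, 0.979, 0.103], [0.848, -0.206, 0.488], [0.499, 0.001, -0.867]]
ft_force: [-1.1, -0.5, 0.8]
grip_width: 0.0511
gripper_force: 0.0
```

```bash
python3 - <<'E'
from h import *
delta(tool_for(TR,0),top0+TZ*.15)
s=telemetry.observe();im=get_image("wrist");save(im,"w1");C=cloud(im,s);np.save("w1.npy",C)
T=(C.reshape(-1,3)-top0)@TR
T=T[(abs(T[:,0])<.1)&(abs(T[:,1])<.1)&(T[:,2]>-.05)&(T[:,2]<.08)]
print(len(T))
h=lambda a:[(round(e,4),n) for n,e in zip(*(lambda H:(H[0],H[1][:-1]))(np.histogram(a,bins=np.arange(-.1,.1,.002)))) if n>len(a)/40]
print("z",h(T[:,2]));r=T[abs(T[:,2]-.044)<.005]
print("rim x",h(r[:,0]));print("rim y",h(r[:,1]))
b=r[(abs(r[:,0])<.04)&(abs(r[:,1])<.03)];print("bar",b.mean(0),b.min(0),b.max(0),np.polyfit(b[:,0],b[:,1],1))
E
```

```text
now [ 0.5646 -0.3892  0.3477] shift mm (tool) [-1.3  1.2 81.4] rotvec deg [ 0.09  0.09 -0.09] F [-1.1 -0.5  0.8] w 0.0511 t 2.025
19923
z [(np.float64(0.002), np.int64(5772)), (np.float64(0.004), np.int64(6637)), (np.float64(0.04), np.int64(1503)), (np.float64(0.042), np.int64(2217))]
rim x [(np.float64(-0.07), np.int64(215)), (np.float64(-0.068), np.int64(319)), (np.float64(-0.066), np.int64(131)), (np.float64(0.064), np.int64(297)), (np.float64(0.066), np.int64(328)), (np.float64(0.068), np.int64(227))]
rim y [(np.float64(-0.07), np.int64(208)), (np.float64(-0.068), np.int64(283)), (np.float64(-0.066), np.int64(274)), (np.float64(-0.006), np.int64(109)), (np.float64(-0.004), np.int64(260)), (np.float64(-0.002), np.int64(298)), (np.float64(0.0), np.int64(283)), (np.float64(0.002), np.int64(276)), (np.float64(0.004), np.int64(169)), (np.float64(0.064), np.int64(224)), (np.float64(0.066), np.int64(285)), (np.float64(0.068), np.int64(236))]
bar [0.00162418 0.00026148 0.04091805] [-0.03998524 -0.00491952  0.03901012] [0.03967123 0.00517973 0.04313786] [-0.00555257  0.00027049]
```

View pics/w1.png

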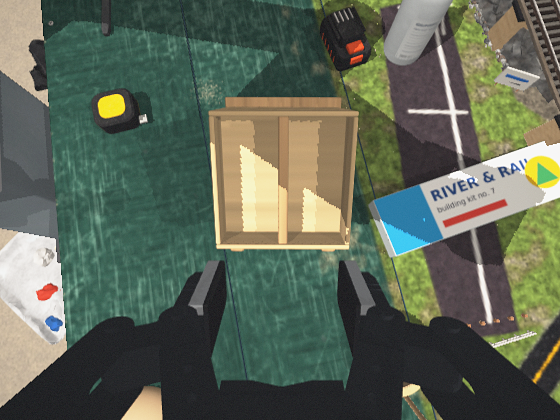

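The wrist view confirms the top tray's centre and bar to about 1 mm (bar from (283,115) to (283,245)). The tape measure is at (113,108) and the battery at (345,40), both clear. Descending to grasp.

>>> apply_moves:
  series:
    - [-1.3,1.2,50,0,0,0,0.6]
    - [0,0,50,0,0,0,0.6]
    - [0,0,40,0,0,0,0.6]
    - [0,0,40,0,0,0,0.6]
    - [0,0,25,0,0,0,0.6]
    - [0,0,14,0,0,0,0.6]
    - [0,0,0,0,0,0,0.6]
    - [0,0,0,0,0,0,0]
    - [0,0,0,0,0,0,0]
    - [0,0,0,0,0,0,0]
    - [0,0,0,0,0,0,0]
    - [0,0,0,0,0,0,0]
  grip_force: 70

```text
time_s: 3.58
position: [0.5882, -0.2843, 0.1577]
tool_rot: [[0.176, 0.979, 0.104], [0.849, -0.205, 0.487], [0.498, 0.002, -0.867]]
ft_force: [-0.8, -3.6, 6.0]
grip_width: 0.0088
gripper_force: 69.3
```

```bash
python3 - <<'E'
from h import *
delta(tool_for(TR,0),top0+TZ*.011)
E
```

```text
now [ 0.5882 -0.2843  0.1577] shift mm (tool) [ 0.5 -0.4  2.1] rotvec deg [0.12 0.11 0.03] F [-0.8 -3.6  6. ] w 0.0088 t 3.575
```

>>> apply_moves:
  series:
    - [0,0,-8,0,0,0,0]
    - [0,0,-15,0,0,0,0]
    - [0,0,-25,0,0,0,0]
    - [0,0,-30,0,0,0,0]
    - [0,0,-30,0,0,0,0]
    - [0,0,-30,0,0,0,0]
    - [0,0,-20,0,0,0,0]
    - [0,0,0,0,0,0,0]

```text
time_s: 4.58
position: [0.5718, -0.3618, 0.2949]
tool_rot: [[0.176, 0.979, 0.104], [0.849, -0.205, 0.487], [0.498, 0.003, -0.867]]
ft_force: [-0.6, 0.1, -2.4]
grip_width: 0.0085
gripper_force: 68.4
```

```bash
cat >> h.py <<'E'
FR=np.stack([xs,ys,zs],1)
E
python3 - <<'E'
from h import *
delta(tool_for(FR,0),np.array([.55,0,.15]))
s=telemetry.observe();im=get_image("wrist");save(im,"w2");C=cloud(im,s);np.save("w2.npy",C)
# held tray in tool frame
T=(C.reshape(-1,3)-s["position"])@s["tool_rot"]; 
h=lambda a,lo,hi:[(round(e,4),int(n)) for n,e in zip(*(lambda H:(H[0],H[1][:-1]))(np.histogram(a,bins=np.arange(lo,hi,.002)))) if n>len(a)/25]
m=(abs(T[:,0])<.09)&(abs(T[:,1])<.09)&(T[:,2]>-.06)&(T[:,2]<.03);T=T[m]
print("floor/rim z",h(T[:,2],-.06,.03))
E
```

```text
now [ 0.5718 -0.3618  0.2949] shift mm (tool) [231.2 -95.8 299.6] rotvec deg [ 1.500e-01 -2.986e+01 -1.000e-02] F [-0.6  0.1 -2.4] w 0.0085 t 4.575
floor/rim z [(np.float64(-0.032), 5395), (np.float64(-0.03), 10690), (np.float64(-0.028), 5131), (np.float64(0.008), 35800)]
```

View pics/w2.png

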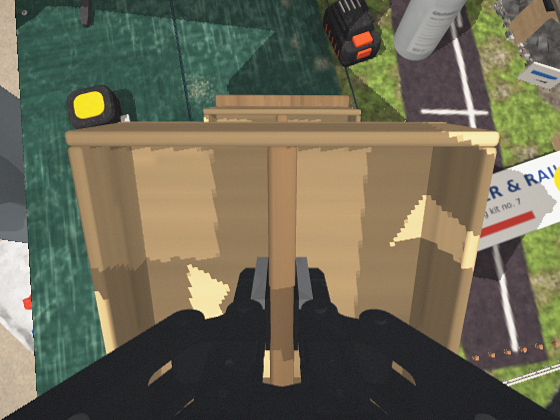

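The top tray is held squarely: the pads are centred on the bar at (283,290) and its floor is about 9 mm beyond the TCP. Levelling it now.

>>> apply_moves:
  series:
    - [0,0,-10,0,-6,0,0]
    - [0,0,0,0,-8,0,0]
    - [0,0,0,0,-8,0,0]
    - [0,0,0,0,-7.9,0,0]
    - [0,0,0,0,0,0,0]

```text
time_s: 5.25
position: [0.5714, -0.3631, 0.3025]
tool_rot: [[0.201, 0.98, 0.0], [0.98, -0.201, 0.003], [0.003, -0.0, -1.0]]
ft_force: [-0.6, 0.1, -1.8]
grip_width: 0.009
gripper_force: 68.4
```

```bash
python3 - <<'E'
from h import *
delta(tool_for(FR,0),np.array([.55,0,.15]))
E
```

```text
now [ 0.5714 -0.3631  0.3025] shift mm (tool) [351.  -93.8 153.5] rotvec deg [-0.01 -0.17  0.2 ] F [-0.6  0.1 -1.8] w 0.009 t 5.25
```

>>> apply_moves:
  series:
    - [30,-8,0,0,0,0,0]
    - [45,-12,0,0,0,0,0]
    - [45,-12,0,0,0,0,0]
    - [45,-12,0,0,0,0,0]
    - [45,-12,0,0,0,0,0]
    - [45,-12,0,0,0,0,0]
    - [45,-12,30,0,0,0,0]
    - [31,-8,40,0,-0.17,0.2,0]
    - [20,-6,40,0,0,0,0]
    - [0,0,43,0,0,0,0]
    - [0,0,0,0,0,0,0]

```text
time_s: 6.62
position: [0.5491, -0.0028, 0.1469]
tool_rot: [[0.209, 0.978, -0.008], [0.978, -0.209, 0.002], [0.0, -0.008, -1.0]]
ft_force: [0.0, -0.2, -2.1]
grip_width: 0.0091
gripper_force: 68.5
```

```bash
python3 - <<'E'
from h import *
delta(tool_for(FR,0),np.array([.55,0,.015]))
s=telemetry.observe()
im=get_image("side");C=cloud(im).reshape(-1,3);m=(np.hypot(C[:,0]-.55,C[:,1])<.11)&(C[:,2]>.02)
print("lowest tray pts",np.percentile(C[m,2],[1,5,95]), C[m].min(0),C[m].max(0))
E
```

```text
now [ 0.5491 -0.0028  0.1469] shift mm (tool) [  2.9   1.4 131.9] rotvec deg [-0.47 -0.01 -0.29] F [ 0.  -0.2 -2.1] w 0.0091 t 6.625
lowest tray pts [0.13581531 0.14257265 0.44578014] [ 0.44041607 -0.08591955  0.13176422] [0.6273412  0.08044494 0.48045905]
```

>>> apply_moves:
  series:
    - [0,0,35,-0.5,0,0,0]
    - [0,0,40,0,0,0,0]
    - [0,0,30,0,0,0,0]
    - [0,0,15,0,0,0,0]
    - [0,0,7,0,0,0,0]
    - [0,0,3,0,0,0,0]
    - [0,0,2,0,0,0,0]
    - [0,0,0,0,0,0,0]

```text
time_s: 7.68
position: [0.5517, -0.0034, 0.0182]
tool_rot: [[0.207, 0.978, 0.009], [0.978, -0.207, -0.004], [-0.002, 0.01, -1.0]]
ft_force: [-0.1, -0.1, -1.9]
grip_width: 0.0088
gripper_force: 68.6
```

>>> apply_moves:
  series:
    - [0,0,1,0.5,0.2,0,0]
    - [0,0,1,0,0,0,0]
    - [0,0,1,0,0,0,0]
    - [0,0,0,0,0,0,0]
    - [0,0,0,0,0,0,0]

```text
time_s: 8.3
position: [0.5515, -0.0034, 0.0148]
tool_rot: [[0.207, 0.978, 0.001], [0.978, -0.207, 0.002], [0.002, 0.001, -1.0]]
ft_force: [0.1, -0.1, -2.2]
grip_width: 0.0088
gripper_force: 68.6
```

>>> apply_moves:
  series:
    - [0,0,1,0,0,0,0]
    - [0,0,1,0,0,0,0]
    - [0,0,1,0,0,0,0]
    - [0,0,0,0,0,0,0]

```text
time_s: 8.8
position: [0.5516, -0.0034, 0.0125]
tool_rot: [[0.207, 0.978, 0.001], [0.978, -0.207, 0.001], [0.002, 0.001, -1.0]]
ft_force: [-3.3, 0.7, 7.3]
grip_width: 0.009
gripper_force: 70.1
```

>>> apply_moves:
  series:
    - [0,0,0,0,0,0,0.3]
    - [0,0,0,0,0,0,0.6]
    - [0,0,0,0,0,0,0.6]
    - [0,0,0,0,0,0,0.6]
    - [0,0,-20,0,0,0,0.6]
    - [0,0,-40,0,0,0,0.6]
    - [0,0,-50,0,0,0,0.6]
    - [0,0,-60,0,0,0,0.6]
    - [0,0,-60,0,0,0,0.6]
    - [0,0,-60,0,0,0,0.6]
    - [0,0,0,0,0,0,0.6]

```text
time_s: 10.18
position: [0.5523, -0.004, 0.3064]
tool_rot: [[0.207, 0.978, 0.01], [0.978, -0.207, -0.001], [0.002, 0.01, -1.0]]
ft_force: [0.4, -0.4, -0.6]
grip_width: 0.0508
gripper_force: 0.0
```

```bash
cat >> h.py <<'E'
def bar(C,R0,o):
    """fit tray: points in tray frame guess; prints rim/bar offsets"""
    T=(C.reshape(-1,3)-o)@R0; T=T[(abs(T[:,0])<.085)&(abs(T[:,1])<.085)&(abs(T[:,2]-.043)<.006)]
    e=lambda m,a:np.median(T[m,a]) if m.sum()>20 else None
    g=lambda a,s:e((s*T[:,a]>.058),a)
    r=T[(abs(T[:,0])>.06)|(abs(T[:,1])>.06)]
    b=T[(abs(T[:,0])<.05)&(abs(T[:,1])<.02)]
    print("walls x-,x+,y-,y+",g(0,-1),g(0,1),g(1,-1),g(1,1),"rim z",np.median(r[:,2]),"bar",b.mean(0),"yaw",np.degrees(np.polyfit(b[:,0],b[:,1],1)[0]))
E
python3 - <<'E'
from h import *
s=telemetry.observe();im=get_image("wrist");save(im,"w3");C=cloud(im,s);np.save("w3.npy",C)
bar(C,FR,np.array([.5515,-.0034,0]))
mid=top0-TZ*.045
delta(tool_for(TR,0),mid+TZ*.2)
E
```

```text
walls x-,x+,y-,y+ -0.06552991435084023 0.06777934020770873 -0.06613834127997022 0.06715167475567821 rim z 0.04249905049619146 bar [0.00109468 0.00054176 0.04082579] yaw -0.33147839253103106
now [ 0.5515 -0.0039  0.3033] shift mm (tool) [-337.3   93.8   22.3] rotvec deg [ 0.29 29.91 -0.13] F [ 0.   0.3 -0.5] w 0.0512 t 10.225
```

>>> apply_moves:
  series:
    - [-42,11.7,0,0,0,0,0.6]
    - [-42,11.7,-15,0,0,0,0.6]
    - [-42,11.7,-15,0,0,0,0.6]
    - [-42,11.7,0,0,0,0,0.6]
    - [-42,11.7,0,0,0,0,0.6]
    - [-42,11.7,0,0,0,0,0.6]
    - [-42,11.7,0,0,0,0,0.6]
    - [-43,11.9,0,0,7.5,0,0.6]
    - [0,0,0,0,7.5,0,0.6]
    - [0,0,0,0,7.5,0,0.6]
    - [0,0,0,0,7.5,0,0.6]
    - [0,0,0,0,0,0,0.6]

```text
time_s: 11.72
position: [0.5726, -0.3547, 0.3277]
tool_rot: [[0.184, 0.978, 0.102], [0.844, -0.21, 0.493], [0.504, -0.004, -0.864]]
ft_force: [-0.7, -0.0, -0.3]
grip_width: 0.0513
gripper_force: 0.0
```

```bash
python3 - <<'E'
from h import *
mid=top0-TZ*.045
s=telemetry.observe();im=get_image("wrist");save(im,"w4");C=cloud(im,s);np.save("w4.npy",C)
bar(C,TR,mid)
delta(tool_for(TR,0),mid+TZ*.013)
T=(C.reshape(-1,3)-mid)@TR;p=T[(abs(T[:,0])<.06)&(abs(T[:,1])<.06)&(abs(T[:,2]-.041)<.006)&(abs(T[:,1])>.01)];print("pot lid",len(p),p.mean(0),p.min(0),p.max(0))
E
```

```text
walls x-,x+,y-,y+ -0.0664204450787736 0.06633106606695592 -0.06647678246983202 0.06637088688718273 rim z 0.04352184748184016 bar [2.58896828e-03 7.64488885e-05 4.18284718e-02] yaw 0.042259888875764186
now [ 0.573  -0.3538  0.3291] shift mm (tool) [-24.    0.4 229. ] rotvec deg [ 0.02 -0.09 -0.31] F [-0.4  1.2  0.4] w 0.0511 t 11.775
pot lid 725 [-0.04485472  0.03795553  0.04096562] [-0.05970072  0.02076476  0.03516921] [-0.02957975  0.05533662  0.04344476]
```

View pics/w4.png

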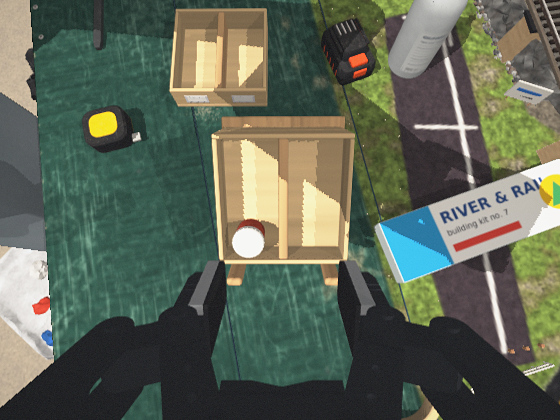

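The middle tray is exposed with the pot's lid at (249,239), clear of the bar at (283,195). The top tray stands flat on the table at (220,55).

>>> apply_moves:
  series:
    - [-24,0.4,20,0,-0.1,-0.3,0.6]
    - [0,0,50,0,0,0,0.6]
    - [0,0,50,0,0,0,0.6]
    - [0,0,50,0,0,0,0.6]
    - [0,0,35,0,0,0,0.6]
    - [0,0,20,0,0,0,0.6]
    - [0,0,1,0,0,0,0.6]
    - [0,0,0,0,0,0,0]
    - [0,0,0,0,0,0,0]
    - [0,0,0,0,0,0,0]
    - [0,0,0,0,0,0,0]
    - [0,0,0,0,0,0,0]
  grip_force: 70

```text
time_s: 13.28
position: [0.5928, -0.2637, 0.1244]
tool_rot: [[0.174, 0.979, 0.105], [0.849, -0.203, 0.488], [0.499, 0.005, -0.867]]
ft_force: [-1.0, -1.8, 6.5]
grip_width: 0.0086
gripper_force: 69.7
```

```bash
python3 - <<'E'
from h import *
delta(tool_for(TR,0),top0-TZ*.045)
E
```

```text
now [ 0.5928 -0.2637  0.1244] shift mm (tool) [-1.1 -0.8 18.7] rotvec deg [0.22 0.07 0.16] F [-1.  -1.8  6.5] w 0.0086 t 13.275
```

>>> apply_moves:
  series:
    - [0,0,-5,0,0,0,0]
    - [0,0,-10,0,0,0,0]
    - [0,0,-18,0,0,0,0]
    - [0,0,-22,0,0,0,0]
    - [0,0,-22,0,0,0,0]
    - [0,0,-22,0,0,0,0]
    - [0,0,-22,0,0,0,0]
    - [0,0,-22,0,0,0,0]
    - [0,0,-15,0,0,0,0]
    - [0,0,-7,0,0,0,0]
    - [0,0,0,0,0,0,0]

```text
time_s: 14.65
position: [0.5755, -0.3437, 0.2664]
tool_rot: [[0.174, 0.979, 0.104], [0.848, -0.203, 0.489], [0.5, 0.003, -0.866]]
ft_force: [0.0, -0.3, -2.6]
grip_width: 0.0089
gripper_force: 68.5
```

```bash
python3 - <<'E'
from h import *
s=telemetry.observe()
delta(tool_for(FR,0),np.array([.597,.266,.3]))
im=get_image("wrist");C=cloud(im,s);bot=top0-TZ*.089
bar(C,TR,s["position"]-TZ*.0187); bar(C,TR,bot)
T=(C.reshape(-1,3)-s["position"]+TZ*.0187)@TR;p=T[(T[:,0]<-.02)&(T[:,0]>-.06)&(T[:,1]>.018)&(T[:,1]<.06)&(abs(T[:,2]-.041)<.008)];print("pot lid",len(p),p.mean(0) if len(p) else 0)
E
```

```text
now [ 0.5755 -0.3437  0.2664] shift mm (tool) [ 537.8 -102.7  271.2] rotvec deg [  0.16 -29.99   0.09] F [ 0.  -0.3 -2.6] w 0.0089 t 14.65
walls x-,x+,y-,y+ None 0.06501402748290933 -0.06527840161138407 0.0658113703580144 rim z 0.04363829617096788 bar [0.00998658 0.00025968 0.04220095] yaw -0.05495110325135436h.py:32: RuntimeWarning: Mean of empty slice.
  print("walls x-,x+,y-,y+",g(0,-1),g(0,1),g(1,-1),g(1,1),"rim z",np.median(r[:,2]),"bar",b.mean(0),"yaw",np.degrees(np.polyfit(b[:,0],b[:,1],1)[0]))
  ret = um.true_divide(
Traceback (most recent call last):
  File "h.py", line 32, in bar
    print("walls x-,x+,y-,y+",g(0,-1),g(0,1),g(1,-1),g(1,1),"rim z",np.median(r[:,2]),"bar",b.mean(0),"yaw",np.degrees(np.polyfit(b[:,0],b[:,1],1)[0]))
                                                                                                                       ~~~~~~~~~~^^^^^^^^^^^^^^^^^
TypeError: expected non-empty vector for x
```

>>> apply_moves:
  series:
    - [0,0,-3,0,-2,0,0]
    - [0,0,-5,0,-4,0,0]
    - [0,0,-5,0,-5,0,0]
    - [0,0,-5,0,-5,0,0]
    - [0,0,-5,0,-5,0,0]
    - [0,0,-5,0,-5,0,0]
    - [0,0,-2,0,-3,0,0]
    - [0,0,0,0,-1,0,0]
    - [0,0,0,0,0,0,0]

```text
time_s: 15.82
position: [0.5735, -0.3526, 0.2944]
tool_rot: [[0.202, 0.979, 0.003], [0.979, -0.202, -0.0], [0.0, 0.003, -1.0]]
ft_force: [0.8, -0.4, -2.6]
grip_width: 0.0087
gripper_force: 68.4
```

```bash
python3 - <<'E'
from h import *
a=np.radians(7.9);Q=np.array([[np.cos(a),-np.sin(a),0],[np.sin(a),np.cos(a),0],[0,0,1]])@FR
delta(tool_for(Q,0),np.array([.597,.266,.2]))
E
```

```text
now [ 0.5735 -0.3526  0.2944] shift mm (tool) [ 610.5 -102.5   94.3] rotvec deg [ 0.16 -0.01 -7.81] F [ 0.8 -0.4 -2.6] w 0.0087 t 15.825
```

>>> apply_moves:
  series:
    - [12,-2,0,0,0,0,0]
    - [24,-4,0,0,0,0,0]
    - [36,-6,0,0,0,0,0]
    - [45,-7.6,0,0,0,0,0]
    - [50,-8.4,0,0,0,0,0]
    - [52,-8.7,0,0,0,0,0]
    - [52,-8.7,0,0,0,0,0]
    - [52,-8.7,0,0,0,0,0]
    - [52,-8.7,0,0,0,0,0]
    - [52,-8.7,0,0,0,0,0]
    - [52,-8.7,0,0,0,0,0]
    - [45,-7.6,0,0,0,0,0]

```text
time_s: 17.32
position: [0.5933, 0.1802, 0.2942]
tool_rot: [[0.203, 0.979, 0.003], [0.979, -0.203, -0.0], [0.0, 0.003, -1.0]]
ft_force: [0.9, 0.4, -2.8]
grip_width: 0.0089
gripper_force: 68.4
```

>>> apply_moves:
  series:
    - [40,-6.7,0,0,0,0,0]
    - [28,-4.7,0,0,0,0,0]
    - [14,-2.3,5,0,0,-1.5,0]
    - [4.5,-0.7,15,0,0,-2,0]
    - [0,0,25,0,0,-2,0]
    - [0,0,25,0,0,-1.5,0]
    - [0,0,15,0,0,-0.8,0]
    - [0,0,5,0,0,0,0]
    - [0,0,0,0,0,0,0]
    - [0,0,0,0,0,0,0]

```text
time_s: 18.58
position: [0.5979, 0.2655, 0.205]
tool_rot: [[0.068, 0.998, 0.005], [0.998, -0.068, -0.0], [-0.0, 0.005, -1.0]]
ft_force: [-0.2, -0.4, -2.6]
grip_width: 0.0085
gripper_force: 68.4
```

```bash
python3 - <<'E'
from h import *
a=np.radians(7.9);Q=np.array([[np.cos(a),-np.sin(a),0],[np.sin(a),np.cos(a),0],[0,0,1]])@FR
delta(tool_for(Q,0),np.array([.597,.266,.025]))
im=get_image("scene");save(im,"s5")
E
```

```text
now [0.5979 0.2655 0.205 ] shift mm (tool) [  0.5  -1.8 180. ] rotvec deg [ 0.27  0.   -0.05] F [-0.2 -0.4 -2.6] w 0.0085 t 18.575
```

View pics/s5.png

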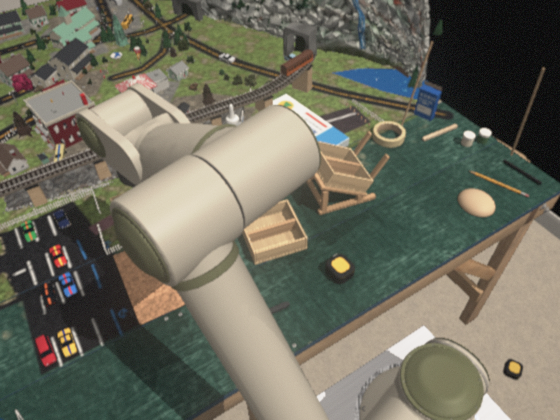

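The scene view shows the arm over the mat, the top tray flat on the table at (275,232), the bottom tray still on the stand at (345,165), and the tape measure untouched at (341,268). Lowering the middle tray.

>>> apply_moves:
  series:
    - [0,0,15,0.2,0,0,0]
    - [0,0,28,0,0,0,0]
    - [0,0,30,0,0,0,0]
    - [0,0,30,0,0,0,0]
    - [0,0,28,0,0,0,0]
    - [0,0,20,0,0,0,0]
    - [0,0,12,0,0,0,0]
    - [0,0,7,0,0,0,0]
    - [0,0,3,0,0,0,0]
    - [0,0,2,0,0,0,0]
    - [0,0,1,0,0,0,0]
    - [0,0,1,0,0,0,0]

```text
time_s: 20.12
position: [0.5976, 0.2654, 0.0274]
tool_rot: [[0.068, 0.998, 0.0], [0.998, -0.068, -0.0], [-0.0, 0.0, -1.0]]
ft_force: [1.2, 0.0, -2.6]
grip_width: 0.009
gripper_force: 68.4
```

>>> apply_moves:
  series:
    - [0,0,1,0,0,0,0]
    - [0,0,1,0,0,0,0]
    - [0,0,1,0,0,0,0]
    - [0,0,0,0,0,0,0]

```text
time_s: 20.62
position: [0.5975, 0.2654, 0.024]
tool_rot: [[0.068, 0.998, -0.001], [0.998, -0.068, -0.001], [-0.001, -0.001, -1.0]]
ft_force: [0.9, 0.1, -3.0]
grip_width: 0.0086
gripper_force: 68.4
```

>>> apply_moves:
  series:
    - [0,0,1,0,0,0,0]
    - [0,0,1,0,0,0,0]
    - [0,0,0,0,0,0,0]

```text
time_s: 21.0
position: [0.5975, 0.2654, 0.0222]
tool_rot: [[0.068, 0.998, -0.0], [0.998, -0.068, -0.001], [-0.001, -0.0, -1.0]]
ft_force: [-0.3, 0.3, -2.1]
grip_width: 0.0088
gripper_force: 68.6
```

>>> apply_moves:
  series:
    - [0,0,1,0,0,0,0]
    - [0,0,1,0,0,0,0]
    - [0,0,0,0,0,0,0]

```text
time_s: 21.38
position: [0.5975, 0.2654, 0.0222]
tool_rot: [[0.068, 0.998, 0.001], [0.998, -0.068, -0.0], [-0.0, 0.001, -1.0]]
ft_force: [-6.0, -1.8, 13.5]
grip_width: 0.0091
gripper_force: 70.8
```

>>> apply_moves:
  series:
    - [0,0,-1,0,0,0,0]
    - [0,0,0,0,0,0,0.3]
    - [0,0,0,0,0,0,0.55]
    - [0,0,0,0,0,0,0.55]
    - [0,0,0,0,0,0,0.55]
    - [0,0,-20,0,0,0,0.55]
    - [0,0,-40,0,0,0,0.55]
    - [0,0,-50,0,0,0,0.55]
    - [0,0,-60,0,0,0,0.55]
    - [0,0,-60,0,0,0,0.55]
    - [0,0,-50,0,0,0,0.55]
    - [0,0,0,0,0,0,0.55]

```text
time_s: 22.88
position: [0.5984, 0.2658, 0.3057]
tool_rot: [[0.068, 0.998, 0.008], [0.998, -0.068, 0.002], [0.002, 0.008, -1.0]]
ft_force: [0.6, 0.2, -1.1]
grip_width: 0.0471
gripper_force: 0.0
```

```bash
python3 - <<'E'
from h import *
a=np.radians(7.9);Q=np.array([[np.cos(a),-np.sin(a),0],[np.sin(a),np.cos(a),0],[0,0,1]])@FR
s=telemetry.observe();im=get_image("wrist");save(im,"w6");C=cloud(im,s)
o=np.array([.5975,.2654,.005]);bar(C,Q,o)
T=(C.reshape(-1,3)-o)@Q
p=T[(abs(T[:,0])<.062)&(abs(T[:,1])<.062)&(abs(T[:,1])>.01)&(T[:,2]>.036)&(T[:,2]<.047)];print("lid",len(p),p.mean(0),p.min(0),p.max(0))
delta(tool_for(FR,0),np.array([.5525,-.0025,.3]))
E
```

```text
walls x-,x+,y-,y+ -0.0669168805012364 0.06602592755798664 -0.06632144562216079 0.06690367476189724 rim z 0.042517223106174014 bar [0.00217594 0.00035157 0.04062098] yaw 0.1928903007824025
lid 563 [-0.04725257  0.03874903  0.04013198] [-0.06197778  0.02166452  0.03626152] [-0.0317883   0.05636016  0.04218689]
now [0.5978 0.2656 0.3025] shift mm (tool) [-270.6  -26.9    2.3] rotvec deg [ 0.15 -0.04  7.86] F [ 0.  -0.3 -0.2] w 0.047 t 22.925
```

View pics/w6.png

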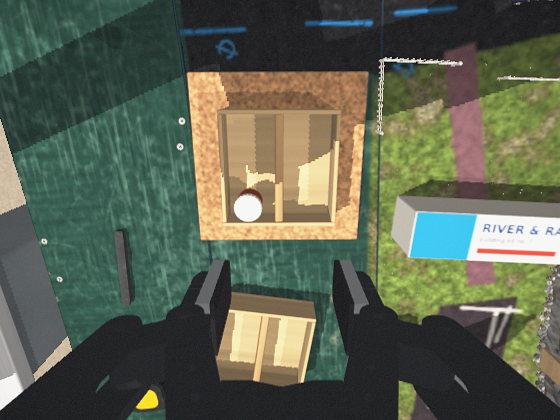

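The middle tray is centred on the cork at (278,165) with the pot standing at (248,205). Next, the top tray.

>>> apply_moves:
  series:
    - [-45,-4.5,0,0,0,0,0.6]
    - [-45,-4.5,0,0,0,0,0.6]
    - [-45,-4.5,0,0,0,0,0.6]
    - [-45,-4.5,0,0,0,0,0.6]
    - [-45,-4.5,0,0,0,0,0.6]
    - [-45.6,-4.4,0,0,0,0,0.6]
    - [0,0,10,0,0,7.9,0.6]
    - [0,0,30,0,0,0,0.6]
    - [0,0,0,0,0,0,0.6]
    - [0,0,0,0,0,0,0.6]

```text
time_s: 24.18
position: [0.5524, -0.0026, 0.2616]
tool_rot: [[0.204, 0.979, -0.0], [0.979, -0.204, -0.001], [-0.001, -0.0, -1.0]]
ft_force: [0.0, 0.3, 0.5]
grip_width: 0.0514
gripper_force: 0.0
```

```bash
python3 - <<'E'
from h import *
s=telemetry.observe();im=get_image("wrist");C=cloud(im,s)
bar(C,FR,np.array([.5515,-.0034,0]))
delta(tool_for(FR,0),np.array([.5515,-.0034,.016]))
E
```

```text
walls x-,x+,y-,y+ -0.06565553082171921 0.06732892722472177 -0.06620188563365223 0.06695593094423036 rim z 0.04252309322288653 bar [0.00136249 0.00039691 0.04077402] yaw -0.04845565813959805
now [ 0.5526 -0.0025  0.262 ] shift mm (tool) [ -0.9  -1.1 246. ] rotvec deg [ 0.04  0.03 -0.02] F [-0.1 -0.9  0.4] w 0.0511 t 24.225
```

>>> apply_moves:
  series:
    - [0,-1.5,50,0,0,0,0.6]
    - [0,0,50,0,0,0,0.6]
    - [0,0,50,0,0,0,0.6]
    - [0,0,45,0,0,0,0.6]
    - [0,0,30,0,0,0,0.6]
    - [0,0,18,0,0,0,0.6]
    - [0,0,2,0,0,0,0.6]
    - [0,0,0,0,0,0,0]
    - [0,0,0,0,0,0,0]
    - [0,0,0,0,0,0,0]
    - [0,0,0,0,0,0,0]
    - [0,0,0,0,0,0,0]
  grip_force: 70

```text
time_s: 25.72
position: [0.5513, -0.0025, 0.0174]
tool_rot: [[0.205, 0.979, 0.002], [0.979, -0.205, -0.001], [-0.001, 0.002, -1.0]]
ft_force: [0.3, 0.8, 6.1]
grip_width: 0.0088
gripper_force: 69.5
```

>>> apply_moves:
  series:
    - [0,0,-8,0,0,0,0]
    - [0,0,-25,0,0,0,0]
    - [0,0,-45,0,0,0,0]
    - [0,0,-50,0,0,0,0]
    - [0,0,-50,0,0,0,0]
    - [0,0,-50,0,0,0,0]
    - [0,0,-40,0,0,0,0]
    - [0,0,-20,0,0,0,0]
    - [0,0,0,0,0,0,0]

```text
time_s: 26.85
position: [0.5508, -0.0023, 0.3056]
tool_rot: [[0.205, 0.979, 0.002], [0.979, -0.205, -0.001], [-0.001, 0.002, -1.0]]
ft_force: [-0.2, -0.2, -2.6]
grip_width: 0.0085
gripper_force: 68.6
```

```bash
python3 - <<'E'
from h import *
s=telemetry.observe();im=get_image("wrist");C=cloud(im,s)
o=s["position"]-np.array([0,0,.017]);bar(C,FR,o)
delta(tool_for(FR,0),top0+TZ*.13)
E
```

```text
walls x-,x+,y-,y+ None 0.06658011240883921 -0.06553759696726708 0.06590889671930947 rim z 0.04214304243772812 bar [0.01028223 0.00020868 0.04091528] yaw -0.08952611030199206
now [ 0.5505 -0.0022  0.3041] shift mm (tool) [-326.4   94.3   45. ] rotvec deg [-0.02  0.03 -0.04] F [-0.5 -1.  -2.7] w 0.0087 t 26.9
```

>>> apply_moves:
  series:
    - [-25,7.2,0,0,0,0,0]
    - [-45,13,0,0,0,0,0]
    - [-50,14.5,0,0,0,0,0]
    - [-50,14.5,0,0,0,0,0]
    - [-50,14.5,0,0,0,0,0]
    - [-50,14.4,0,0,0,0,0]
    - [-40,11.5,0,0,4,0,0]
    - [-16,4.7,0,0,7,0,0]
    - [0,0,0,0,7.5,0,0]
    - [0,0,0,0,7.5,0,0]
    - [0,0,0,0,4,0,0]
    - [0,0,0,0,0,0,0]

```text
time_s: 28.4
position: [0.576, -0.3416, 0.3007]
tool_rot: [[0.181, 0.978, 0.1], [0.846, -0.207, 0.491], [0.501, -0.004, -0.865]]
ft_force: [0.9, 0.6, -1.9]
grip_width: 0.0084
gripper_force: 68.5
```

```bash
python3 - <<'E'
from h import *
home=top0-TZ*.045+TX*0  # middle tray's old place
s=telemetry.observe();im=get_image("wrist");C=cloud(im,s)
bar(C,TR,s["position"]-TZ*.0175)
delta(tool_for(TR,0),home+TX*.003+TZ*.0175)
C=cloud(get_image("side")).reshape(-1,3);C=np.r_[C,cloud(get_image("scene")).reshape(-1,3)]
T=(C-(home-TZ*.044))@TR
# bottom tray outer faces +x, +y
q=T[(T[:,2]>.005)&(T[:,2]<.038)&(abs(T[:,0])<.09)&(abs(T[:,1])<.09)]
print("x+",np.median(q[(abs(q[:,0]-.07)<.004)&(abs(q[:,1])<.06),0]),"y+",np.median(q[(abs(q[:,1]-.07)<.004)&(abs(q[:,0])<.06),1]))
E
```

```text
walls x-,x+,y-,y+ None 0.06581795927588127 -0.06578526396154288 0.06566090582615666 rim z 0.04226145296025889 bar [9.97218736e-03 9.06240696e-05 4.09725048e-02] yaw -0.3279234285330732
now [ 0.5763 -0.341   0.3017] shift mm (tool) [-18.3   0.  194.3] rotvec deg [-0.08  0.02 -0.15] F [-0.  -0.4 -1.6] w 0.0088 t 28.45
x+ 0.06988503238769442 y+ 0.06966020163102465
```

>>> apply_moves:
  series:
    - [-16,0,10,0,0,-0.15,0]
    - [0,0,30,0,0,0,0]
    - [0,0,35,0,0,0,0]
    - [0,0,35,0,0,0,0]
    - [0,0,30,0,0,0,0]
    - [0,0,20,0,0,0,0]
    - [0,0,12,0,0,0,0]
    - [0,0,8,0,0,0,0]
    - [0,0,3,0,0,0,0]
    - [0,0,0,0,0,0,0]
    - [0,0,0,0,0,0,0]

```text
time_s: 29.92
position: [0.5923, -0.2651, 0.1372]
tool_rot: [[0.175, 0.979, 0.103], [0.849, -0.203, 0.488], [0.499, 0.002, -0.867]]
ft_force: [-0.1, -0.9, -1.5]
grip_width: 0.0089
gripper_force: 68.5
```

```bash
python3 - <<'E'
from h import *
home=top0-TZ*.045
delta(tool_for(TR,0),home+TZ*.0175)
E
```

```text
now [ 0.5923 -0.2651  0.1372] shift mm (tool) [-6.2 -0.5 13. ] rotvec deg [0.05 0.06 0.11] F [-0.1 -0.9 -1.5] w 0.0089 t 29.925
```

>>> apply_moves:
  series:
    - [0,-0.5,4,0,0,0,0]
    - [0,0,4,0,0,0,0]
    - [0,0,2,0,0,0,0]
    - [0,0,1,0,0,0,0]
    - [0,0,1,0,0,0,0]
    - [0,0,0,0,0,0,0]

```text
time_s: 30.68
position: [0.5928, -0.2593, 0.1272]
tool_rot: [[0.175, 0.979, 0.103], [0.849, -0.203, 0.488], [0.499, 0.002, -0.867]]
ft_force: [-5.7, -3.9, 5.3]
grip_width: 0.0086
gripper_force: 69.6
```

```bash
python3 - <<'E'
from h import *
home=top0-TZ*.045
delta(tool_for(TR,0),home+TZ*.0175);s=telemetry.observe();print((np.array(s["ft_force"])@TR).round(1))
E
```

```text
now [ 0.5928 -0.2593  0.1272] shift mm (tool) [-6.3  0.2  1.5] rotvec deg [0.04 0.07 0.12] F [-5.7 -3.9  5.3] w 0.0086 t 30.675
[-1.6  4.7  7.1]
```

>>> apply_moves:
  series:
    - [-1,0,-0.6,0,0,0,0]
    - [-1,0,0,0,0,0,0]
    - [-1,0,0,0,0,0,0]
    - [-1,0,0,0,0,0,0]
    - [0,0,0,0,0,0,0]
    - [0,0,0,0,0,0,0]

```text
time_s: 31.42
position: [0.5927, -0.2625, 0.1254]
tool_rot: [[0.174, 0.979, 0.103], [0.849, -0.202, 0.489], [0.5, 0.003, -0.866]]
ft_force: [0.7, -0.0, 5.5]
grip_width: 0.0086
gripper_force: 69.5
```

```bash
python3 - <<'E'
from h import *
home=top0-TZ*.045
delta(tool_for(TR,0),home+TZ*.0175);s=telemetry.observe();print((np.array(s["ft_force"])@TR).round(1))
E
```

```text
now [ 0.5927 -0.2625  0.1254] shift mm (tool) [-2.7 -0.3  1.5] rotvec deg [0.08 0.03 0.15] F [ 0.7 -0.   5.5] w 0.0086 t 31.425
[ 2.9 -0.7  4.7]
```

>>> apply_moves:
  series:
    - [-1,0,0,0,0,0,0]
    - [-1,0,0,0,0,0,0]
    - [-0.5,0,0,0,0,0,0]
    - [0,0,0,0,0,0,0]
    - [0,0,0,0,0,0,0]

```text
time_s: 32.05
position: [0.5923, -0.2646, 0.1242]
tool_rot: [[0.174, 0.979, 0.103], [0.849, -0.202, 0.489], [0.5, 0.003, -0.866]]
ft_force: [0.3, -1.0, 4.8]
grip_width: 0.0085
gripper_force: 69.5
```

```bash
python3 - <<'E'
from h import *
home=top0-TZ*.045
delta(tool_for(TR,0),home+TZ*.0175);s=telemetry.observe();print((np.array(s["ft_force"])@TR).round(1))
E
```

```text
now [ 0.5923 -0.2646  0.1242] shift mm (tool) [-0.2 -0.3  1.5] rotvec deg [0.08 0.03 0.15] F [ 0.3 -1.   4.8] w 0.0085 t 32.05
[ 1.6 -0.5  4.6]
```

>>> apply_moves:
  series:
    - [-0.5,0,0,0,0,0,0]
    - [-0.5,0,0,0,0,0,0]
    - [-0.5,0,0,0,0,0,0]
    - [0,0,0,0,0,0,0]
    - [0,0,0,0,0,0,0]

```text
time_s: 32.67
position: [0.5922, -0.265, 0.124]
tool_rot: [[0.173, 0.979, 0.103], [0.848, -0.202, 0.49], [0.501, 0.003, -0.866]]
ft_force: [0.1, 4.5, 7.3]
grip_width: 0.0085
gripper_force: 69.5
```

```bash
python3 - <<'E'
from h import *
home=top0-TZ*.045
delta(tool_for(TR,0),home+TZ*.0175);s=telemetry.observe();print((np.array(s["ft_force"])@TR).round(1))
E
```

```text
now [ 0.5922 -0.265   0.124 ] shift mm (tool) [ 0.2 -0.4  1.5] rotvec deg [ 0.07 -0.06  0.2 ] F [0.1 4.5 7.3] w 0.0085 t 32.675
[7.5 0.8 4.1]
```

The force along the slope jumped to 7.5 N, so the tray has met the stops. Easing off, releasing and retreating.

>>> apply_moves:
  series:
    - [0.5,0,0,0,0,0,0]
    - [0,0,0,0,0,0,0.2]
    - [0,0,0,0,0,0,0.55]
    - [0,0,0,0,0,0,0.55]
    - [0,0,0,0,0,0,0.55]
    - [0,0,-15,0,0,0,0.55]
    - [0,0,-40,0,0,0,0.55]
    - [0,0,-50,0,0,0,0.55]
    - [0,0,-50,0,0,0,0.55]
    - [0,0,-50,0,0,0,0.55]
    - [15,0,-20,0,0,0,0.55]
    - [0,0,0,0,0,0,0.55]

```text
time_s: 34.17
position: [0.5711, -0.3633, 0.3279]
tool_rot: [[0.174, 0.979, 0.105], [0.85, -0.203, 0.485], [0.497, 0.005, -0.868]]
ft_force: [0.3, 0.0, -0.6]
grip_width: 0.0469
gripper_force: 0.0
```

```bash
python3 - <<'E'
from h import *
home=top0-TZ*.045
s=telemetry.observe();im=get_image("wrist");save(im,"w7");C=cloud(im,s);bar(C,TR,home)
C=np.r_[cloud(get_image("side")).reshape(-1,3),cloud(get_image("scene")).reshape(-1,3)]
T=(C-(home-TZ*.044))@TR; q=T[(abs(T[:,0])<.09)&(abs(T[:,1])<.09)]
for lo in(0,.044):
    k=q[(q[:,2]>lo+.006)&(q[:,2]<lo+.038)]
    a=k[(abs(k[:,0]-.07)<.006)&(abs(k[:,1])<.06),0];b=k[(abs(k[:,1]-.07)<.006)&(abs(k[:,0])<.06)]
    print(len(a),"x+",np.median(a),"y+",len(b),np.median(b[:,1]))
print(s["time_s"],s["ft_force"])
E
```

```text
walls x-,x+,y-,y+ -0.06730774653683422 0.06550720044954578 -0.06630524125372217 0.06655564096530181 rim z 0.04359682149203116 bar [2.64738495e-03 8.00292718e-05 4.17809814e-02] yaw -0.253105915345265
225 x+ 0.06993556222350117 y+ 490 0.06956986317664726
156 x+ 0.0696730971329816 y+ 601 0.0697313650460834
34.175 [ 0.33932576  0.03575264 -0.64860278]
```

View pics/w7.png

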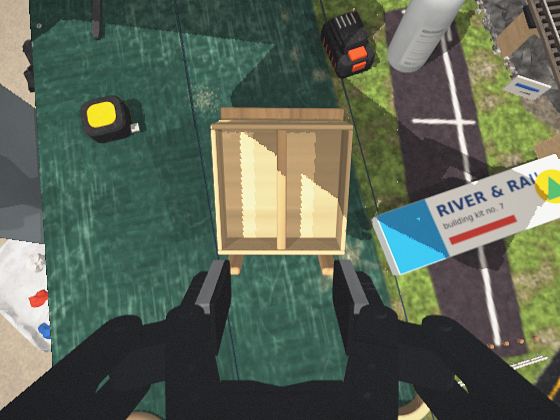

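The top tray sits square on the bottom tray against the stops (walls at (215,190) and (348,190)), flush within about 1 mm. The bystanders are in place, so I am handing in.

```bash
python3 -c "
from rig import env
print(env.close_job())"
```

```text
the job is handed in; nothing more can be done
None
```

I handed the job in after about 34 s of robot time: the middle tray is flat on the cork mat with its pot standing, the top tray is back on the bottom tray against the stops (within about 1 mm of flush), and no bystander was touched, but the hand-in returned no verdict.

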